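# Set a plate in the drilling jig and swing the hold-down over it

## Task

Slide the aluminium plate along the blue jig base, without lifting it, until it sits square and flush against both steel fences, tight in their corner. Then swing the red hold-down bar by its black peg all the way round to its stop, so that it lies straight across the plate, and leave the plate flush. Leave everything else on the bench where it is.

Things in the scene. Friction and masses are not known exactly. Their poses are not given: they have to be found in the camera images.
- jig: Drilling jig bolted to the bench: blue base 190 x 250 mm, 10 mm thick (it spans x -100 to +90, y -130 to +120 mm of this frame). Origin on the bench surface under the base, z up. Two steel fences, 22 mm thick, stand 16 mm above the base top: the far one runs along y (-112 to +120 mm) with its inner face at x = +50 mm, the left one along x (-80 to +50 mm) with its inner face at y = +90 mm.
- jig_corner (a point): Inner corner where the two fence faces meet, on the base's top; axes as the jig's.
- plate: Loose aluminium plate, 70 mm along its x, 110 mm along its y, 20 mm thick, about 0.4 kg, with four small and one large dark round mark on its top. Origin at the centre of its underside, z up. It starts on the jig base, clear of both fences and askew by at most 0.25 rad to the jig; its axes match the jig's when it is home.
- plate_corner (a point): The plate's underside corner that belongs in the fence corner (plate frame x +35, y +55 mm).
- clamp (a joint): Swing of the red hold-down bar about its upright pivot, rad, clockwise from above. 0: parked, pointing 0.3 rad outward (+x) of the jig's -y direction; 1.571 + 0.3 = 1.871: at its stop, pointing along the jig's -x across the plate. It turns stiffly (about 1.5 N at the peg) and stays where left.
- clamp_pivot (a point): On the hold-down's pivot axis, mid-thickness of the bar, 39 mm above the bench, fixed to the jig above the far fence. Bar 20 mm wide, 8 mm thick, reaching 86 mm from the pivot, its underside 25 mm above the base top (5 mm above the plate).
- clamp_peg (a point): Black upright peg of the hold-down, 16 mm in diameter, 22 mm tall, standing on the bar 70 mm from the pivot. The point lies on its axis, 65 mm above the bench (its top); its foot is 43 mm above the bench.
- try_square: Try square lying flat left of the jig: black stock 22 x 85 x 14 mm, steel blade 120 mm along its x. Origin under the stock's centre. Leave alone.
- wrench: Steel wrench, 170 mm, lying on the bench right of the jig. Origin under its middle. Leave alone.
- spray_can: Spray can, 66 mm across, 170 mm tall, green label. Origin under its centre. Leave alone.
- oil_bottle: Grey bottle, 70 mm across, 170 mm tall, red cap. Origin under its centre. Leave alone.
- bucket: Small yellow bucket, 110 mm across, 110 mm tall. Origin under its centre. Leave alone.
- black_tray: Open black tray of nuts, 200 x 130 x 45 mm. Origin under its centre. Leave alone.
- carton: Cardboard carton, 110 x 80 x 70 mm. Origin under its centre. Leave alone.
Mind the look-alikes: they are no part of the job. What is shaped like the plate but turquoise or yellow is not meant.

How it is judged:
By the outcome, as a careful person would: the job done as asked, in the order asked, and still so for the second after the job is handed in, with the robot touching nothing.
It also fails if it takes over 69 s, if anything falls off the work surface, if the arm or the gripper's body presses on something with over 40 N, if the wrist force passes 120 N, or if a joint passes its speed limit or range.

## Robot

A 6-joint arm with a two-finger parallel gripper is mounted at the origin on the work surface. World frame = base frame: x ahead of the robot, y to its left, z up, the work surface at z = 0. Lengths are in m, angles in degrees, forces in N, time in s.
With the tool pointing down it reaches from about 0.35 to 0.95 m from the base axis. Payload 17.4 kg.
Tool frame: the origin (TCP) lies at the very end of the fingers, on their centre line; the grasp point (between the pads) lies 19 mm behind it; z points along the fingers, y is the direction in which the jaws open and shut (so a half turn about z gives the same grasp; the last joint's range is limited). The gripper opens to 93 mm and grips with 3 to 60 N. Pads are 15 mm wide; open, the fingers measure 128 mm over their backs; the gripper's body (75 mm by 188 mm) begins 65 mm behind the grasp point.
Start: joints at [62.693, 6.646, 82.598, -0, 90.757, -2.166], TCP at [0.287, 0.611, 0.219] pointing down, gripper open.
Joint ranges: [-162.19, 162.19], [-47.58, 125.68], [4.15, 143.07], [-65.23, 245.23], [0.69, 171.88], [-170.13, 170.13]. Speed limits (degrees/s): [108.29, 108.29, 127.2, 180, 180, 180].

## Interface

Orientations are given as [roll, pitch, yaw] about the fixed x, y, z axes, in that order (R = Rz(yaw) Ry(pitch) Rx(roll)).
In Python, from cell import get_state, read_camera, hand_in, search_frame, mark_of gives the robot as it stands. The module is installed in compiled form; this text tells all that it offers.
- The arm moves only by the tool jog_arm, never from a script. Its argument "increments" is a list of rows, each an object with "fingers": the finger opening in cm, from 0 to 9.3; "offset": the shift along the tool's x, y, z in cm, a list of three; "twist": the turn, a rotation vector about the tool's x, y, z in degrees, a list of three. A call has 1 to 5 rows; each row shifts and turns the pose as measured when the row begins, along the tool's axes as they then stand; what a row does not reach is not made up. A row lasts 1/8 s, in which the tool goes at most 62.5 mm and 10.7 degrees, less where a joint would pass 70% of its speed; a pose out of reach is approached as far as the arm can. A call with a gripper value outside its range is refused whole. The fingers move at their own pace and stop on an object; the grip force is fixed at half the most. Time passes only in rows, so rows that do not move let the fingers close. It gives the time, the measured TCP pose, the force and the opening at its end, in the units of the state.
- get_state(): the state, without advancing time (a new reading comes with each control period).
- read_camera(name): name is "scene" or "side" or "wrist"; returns a dict with "img" (400x640x3 uint8, red, green, blue), "K" (3x3 intrinsics, pixels), "rvec" (rotation vector, rad) and "tvec" (3), from world to camera coordinates, as OpenCV has them. Camera axes: x right, y down, z forward; pixel columns grow to the right and rows downward; lengths in m; the calibration is good to about 2 mm. A picture is of the moment at which its call begins. There is no depth.
- hand_in(): hands the job in, once; it reports no verdict.
Trained networks look in the newest picture that a camera, given by its name, has taken for a name from the list of things; names that differ only in an ending like _2 or _b are one class to them, and where a whole thing is asked for, a point or a joint stands for the part that bears it (a point fixed in the world has none). Each returns a list of dicts, best first, with "score" (0 to 1); they miss things now and then, are a little off and sometimes report something else, mostly with a low value. They report only what shows in the picture. A call takes as long as a camera call. They do not tell look-alikes from the thing itself.
- search_frame(camera, query): "bbox" ([left, top, right, bottom] in pixels, round what is visible of it).
- mark_of(camera, query): "xy" ([column, row] in pixels: a listed point, or the origin of a listed thing).
The state is a dict: "t": time; "joint_pos": joint angles; "qd": joint speeds; "joint_efforts": joint torques, N m; "ee_pos": TCP position; "orientation": TCP orientation; "wrist_force": force on the tool from outside, world axes, zero at the start; "torque": the same for the moment, N m; "gripper_width": opening from 0.0 (shut) to 1.0 (fully open).
Only numpy, scipy, OpenCV 4.12 (cv2) and the standard library are available. Lean on these libraries where they do the work, as an engineer would, in place of code of your own. Each camera call takes 0.05 s, during which the arm holds its last target.

## Working session

There is one attempt and no reset: what is moved stays moved. The work goes in short steps, Python scripts to look and compute and a tool call to move; the robot and the scene stay as the last step left them, time stands still between calls to the robot, and variables do not carry over. Pictures are saved under pics/ and viewed, and the job is handed in when it is done.

Besides the shell and the picture viewer there is one more tool, called after "Emit:" by a JSON object that holds its "method" and its "body". jog_arm: Moves the arm, as the interface text tells. Its arguments: {"type":"object","properties":{"increments":{"type":"array"}},"required":["increments"]}

```bash
mkdir -p pics; cat > h.py <<'E'
import numpy as np,cv2
from cell import *
def cam(n):
    c=read_camera(n); return c
def save(c,name,crop=None,scale=1):
    im=c["img"][:,:,::-1].copy()
    if crop: l,t,r,b=crop; im=im[t:b,l:r]
    if scale!=1: im=cv2.resize(im,None,fx=scale,fy=scale,interpolation=cv2.INTER_CUBIC)
    cv2.imwrite("pics/"+name+".png",im)
def ray(c,uv):
    K=np.array(c["K"],float);R,_=cv2.Rodrigues(np.array(c["rvec"],float));t=np.array(c["tvec"],float).ravel()
    d=R.T@np.linalg.solve(K,[uv[0],uv[1],1.]);o=-R.T@t
    return o,d
def onz(c,uv,z):
    o,d=ray(c,uv);return o+d*(z-o[2])/d[2]
def proj(c,P):
    p,_=cv2.projectPoints(np.array(P,float).reshape(-1,3),np.array(c["rvec"],float),np.array(c["tvec"],float),np.array(c["K"],float),None);return p.reshape(-1,2)
E
python3 - <<'E'
from h import *
print(get_state())
for n in ["scene","side","wrist"]:
    c=cam(n);save(c,n+"0")
    o,d=ray(c,(320,200));print(n,o,d)
    for q,z in [("jig_corner",.01),("plate",.01),("plate_corner",.01),("clamp_pivot",.039),("clamp_peg",.065),("jig",0)]:
        print(q,[(np.round(m["xy"],1).tolist(),round(m["score"],2),np.round(onz(c,m["xy"],z)[:2],4).tolist()) for m in mark_of(n,q)[:3]])
E
```

```text
{'t': 0.0, 'joint_pos': array([ 6.26915606e+01,  6.67205572e+00,  8.26343993e+01,  2.34513135e-05,
        9.07569556e+01, -2.16640161e+00]), 'qd': array([ 0.00269482,  0.04879058,  0.02896177,  0.08210379, -0.00831585,
        0.04649838]), 'joint_efforts': array([ 5.10230588e-03, -7.21278763e+01, -6.22591424e+01,  7.81993009e-02,
        2.37551954e-02, -9.99041276e-05]), 'ee_pos': array([0.2867049 , 0.61086229, 0.21794413]), 'orientation': array([-1.79936636e+02, -2.42046905e-03,  1.54857961e+02]), 'wrist_force': array([0.13921803, 0.17528946, 0.58930461]), 'torque': array([-0.01216729, -0.03928626, -0.00896264]), 'gripper_width': 1.0042347329802281}
scene [1.27696759 0.23406386 1.04155553] [-0.62514994 -0.1689052  -0.76213653]
jig_corner [([349.6, 254.2], 0.79, [0.597, 0.1316])]
plate [([358.6, 182.7], 0.58, [0.334, 0.1028]), ([287.7, 172.1], 0.57, [0.3444, -0.1223])]
plate_corner [([342.0, 238.2], 0.93, [0.5504, 0.0999]), ([286.1, 159.0], 0.79, [0.2896, -0.1448]), ([358.9, 165.0], 0.72, [0.2588, 0.0884])]
clamp_pivot [([326.8, 245.8], 0.82, [0.6052, 0.07])]
clamp_peg [([297.3, 240.6], 0.5, [0.626, -0.0047])]
jig []
side [ 0.14637752 -0.67083903  0.92367598] [ 0.30254831  0.58963007 -0.74903366]
jig_corner [([329.9, 174.6], 0.77, [0.5978, 0.1349])]
plate [([292.1, 266.1], 0.97, [0.3347, -0.1331]), ([324.8, 199.1], 0.71, [0.5308, 0.0447]), ([261.4, 209.9], 0.61, [0.3346, 0.0959])]
plate_corner [([322.6, 184.7], 0.9, [0.554, 0.1044]), ([278.2, 281.9], 0.82, [0.2811, -0.1607]), ([243.0, 218.9], 0.73, [0.2715, 0.0882])]
clamp_pivot [([347.7, 183.9], 0.63, [0.6141, 0.0459])]
clamp_peg [([356.9, 184.0], 0.53, [0.6256, 0.0113])]
jig [([328.2, 201.3], 0.73, [0.5403, 0.0392])]
wrist [0.21245258 0.64611416 0.38453086] [ 0.27162403 -0.13204933 -0.9533904 ]
jig_corner []
plate []
plate_corner []
clamp_pivot []
clamp_peg []
jig []
```

```bash
python3 - <<'E'
from h import *
c=cam("scene");save(c,"scene1",(240,130,440,330),3)
c=cam("side");save(c,"side1",(230,120,430,300),3)
E
```

```text
(no output)
```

View pics/scene0.png

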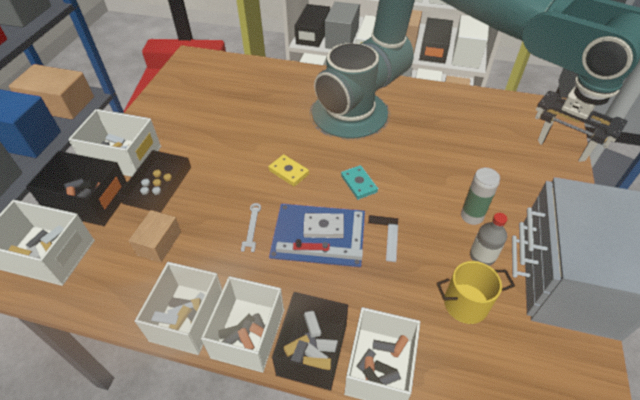

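View pics/side0.png

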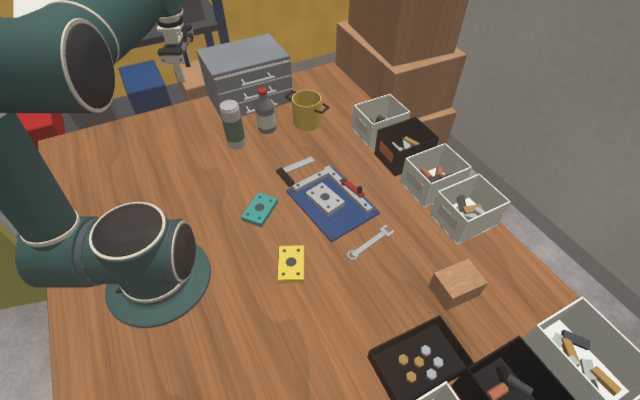

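View pics/scene1.png

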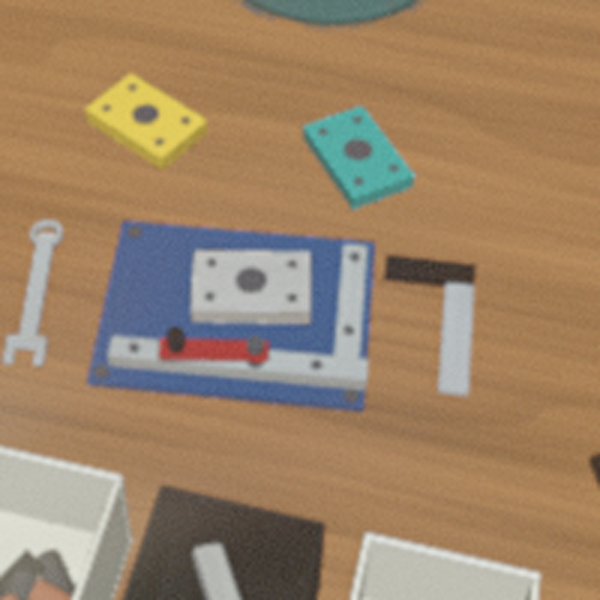

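View pics/side1.png

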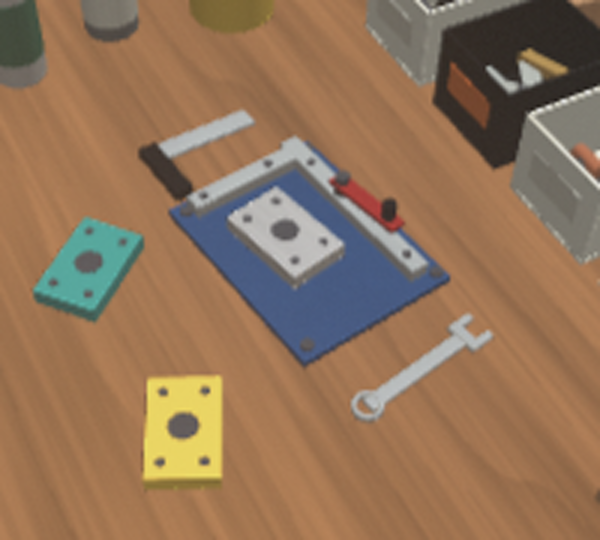

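The jig is centred near scene (320,235). Three plates look alike: grey at scene (323,222), on the jig; yellow at (288,170) and turquoise at (359,182), both on the bench. The grey aluminium one on the blue base fits the description, and the enlarged crop confirms it. Next I move the wrist camera over the jig.

Emit:
{"method": "jog_arm", "body": {"increments": [{"fingers": 6, "offset": [-3.9, -4.47, 0], "twist": [0, 0, 0]}, {"fingers": 6, "offset": [-3.9, -4.47, 0], "twist": [0, 0, 0]}, {"fingers": 6, "offset": [-3.9, -4.47, 0], "twist": [0, 0, 0]}, {"fingers": 6, "offset": [-3.9, -4.47, 0], "twist": [0, 0, 0]}, {"fingers": 6, "offset": [-3.9, -4.47, 0], "twist": [0, 0, 0]}]}}

```text
t: 1.78
ee_pos: [0.369, 0.3206, 0.2173]
orientation: [-179.9, 0.0, 155.2]
wrist_force: [1.0, 0.5, -0.3]
gripper_width: 0.647
```

Emit:
{"method": "jog_arm", "body": {"increments": [{"fingers": 6, "offset": [-3.9, -4.47, 0], "twist": [0, 0, 0]}, {"fingers": 6, "offset": [-3.9, -4.47, 0], "twist": [0, 0, 0]}, {"fingers": 6, "offset": [-3.9, -4.47, 0], "twist": [0, 0, 0]}, {"fingers": 6, "offset": [-3.9, -4.47, 0], "twist": [0, 0, 0]}, {"fingers": 6, "offset": [-3.9, -4.47, 0], "twist": [0, 0, 0]}]}}

```text
t: 2.4
ee_pos: [0.4528, 0.0266, 0.2193]
orientation: [179.9, 0.2, 155.2]
wrist_force: [0.6, 0.8, 0.5]
gripper_width: 0.645
```

Emit:
{"method": "jog_arm", "body": {"increments": [{"fingers": 6, "offset": [0, 0, 0], "twist": [0, 0, -10]}, {"fingers": 6, "offset": [0, 0, 0], "twist": [0, 0, -10]}, {"fingers": 6, "offset": [0, 0, 0], "twist": [0, 0, -5]}, {"fingers": 6, "offset": [0, 0, 0], "twist": [0, 0, 0]}]}}

```text
t: 2.9
ee_pos: [0.4533, 0.0215, 0.2196]
orientation: [-180.0, 0.3, -179.5]
wrist_force: [-0.3, -0.6, 0.9]
gripper_width: 0.649
```

```bash
python3 - <<'E'
from h import *
print(get_state()["ee_pos"],get_state()["orientation"])
for n in ["wrist","scene","side"]:
    c=cam(n)
    if n=="wrist": save(c,"w2")
    for q,z in [("jig_corner",.01),("plate",.01),("plate_corner",.01),("clamp_pivot",.039),("clamp_peg",.065)]:
        print(n,q,[(np.round(m["xy"],1).tolist(),round(m["score"],2),np.round(onz(c,m["xy"],z)[:2],4).tolist()) for m in mark_of(n,q)[:2]])
E
```

```text
[0.45334055 0.0215148  0.2195698 ] [-179.97017026    0.31586143 -179.51482096]
wrist jig_corner []
wrist plate [([399.9, 44.9], 0.95, [0.33, 0.0985]), ([178.6, 54.0], 0.94, [0.3402, -0.121])]
wrist plate_corner [([389.7, 248.0], 0.59, [0.5502, 0.1029])]
wrist clamp_pivot [([357.6, 307.5], 0.63, [0.6114, 0.0647])]
wrist clamp_peg []
scene jig_corner [([350.2, 254.4], 0.84, [0.5972, 0.1333])]
scene plate [([356.8, 180.5], 0.84, [0.3263, 0.0955]), ([322.3, 225.7], 0.77, [0.522, 0.036])]
scene plate_corner [([284.5, 158.1], 0.73, [0.2869, -0.1511]), ([360.9, 165.4], 0.7, [0.259, 0.0949])]
scene clamp_pivot [([326.3, 246.8], 0.93, [0.6086, 0.0695])]
scene clamp_peg [([478.5, 257.9], 0.33, [0.5626, 0.4543])]
side jig_corner [([328.9, 171.3], 0.74, [0.6024, 0.1505]), ([452.2, 293.9], 0.16, [0.6727, -0.4048])]
side plate [([289.5, 265.6], 0.94, [0.329, -0.1283]), ([326.7, 198.1], 0.7, [0.5382, 0.0457])]
side plate_corner [([323.3, 183.1], 0.9, [0.5595, 0.1098]), ([238.4, 219.8], 0.86, [0.2579, 0.0914])]
side clamp_pivot [([343.3, 180.7], 0.88, [0.6087, 0.0648]), ([372.1, 242.8], 0.63, [0.56, -0.1849])]
side clamp_peg [([357.8, 185.0], 0.58, [0.6259, 0.0063]), ([325.6, 201.1], 0.4, [0.5061, -0.0065])]
```

View pics/w2.png

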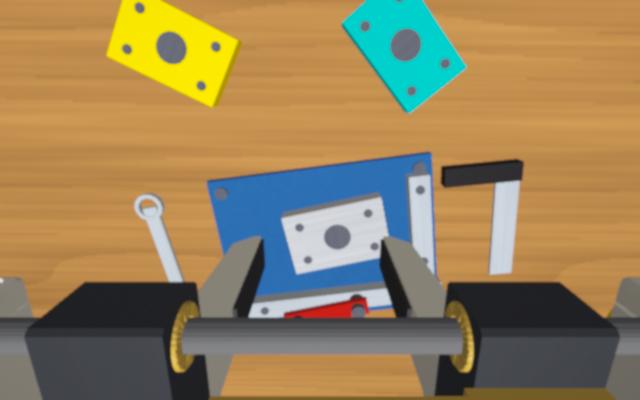

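```bash
python3 - <<'E'
from h import *
c=cam("wrist");save(c,"w3",(190,140,460,320),2.9)
hsv=cv2.cvtColor(c["img"],cv2.COLOR_RGB2HSV)
blue=cv2.inRange(hsv,(100,120,60),(125,255,255))
# top (−x) edge of base: first blue pixel by column
pts=[]
for u in range(225,415):
    v=np.where(blue[140:260,u])[0]
    if len(v): pts.append((u,140+v[0]-.5))
P=np.array([onz(c,p,.01)[:2] for p in pts])
l=cv2.fitLine(P.astype(np.float32),cv2.DIST_HUBER,0,1e-4,1e-4).ravel();print("base -x edge dir",l, np.degrees(np.arctan2(l[1],l[0])))
# plate: bright low-sat region
w=((hsv[:,:,1]<60)&(hsv[:,:,2]>150)).astype(np.uint8)
n,lab,st,ce=cv2.connectedComponentsWithStats(w)
for i in range(1,n):
    if st[i,4]>300: print(i,st[i],ce[i])
i=lab[215,340] or lab[250,320]
print('id',i)
cv2.imwrite("pics/lab3.png",cv2.resize((w[140:320,190:460]*255),None,fx=2.9,fy=2.9,interpolation=0))
E
```

```text
base -x edge dir [ 0.1389874  -0.99029416  0.45346582  0.01961778] -82.01074
13 [ 408  174   26  101 1767] [421.40124505 218.41935484]
15 [ 488  181   32   94 2242] [503.23996432 226.91570027]
19 [ 134  193   50   89 1498] [159.0447263 235.623498 ]
23 [ 281  197  109   77 5172] [335.48298531 234.79563032]
42 [ 249  288  143   30 1683] [316.69815805 302.31550802]
id 23
```

View pics/w3.png

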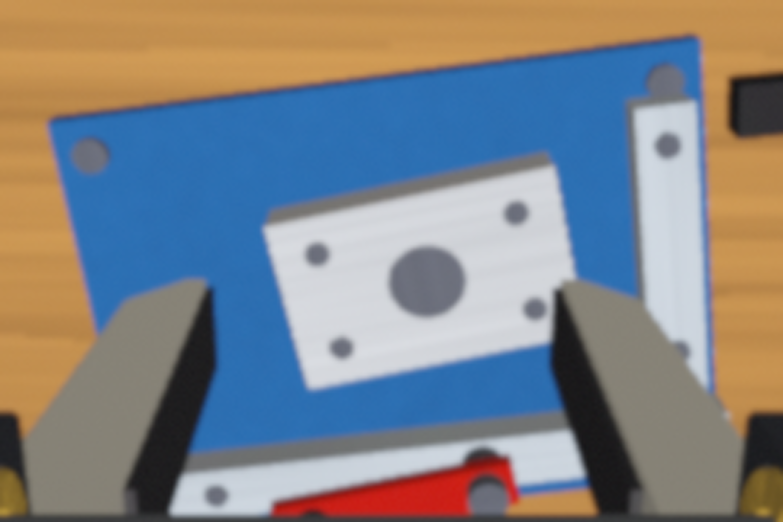

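View pics/lab3.png

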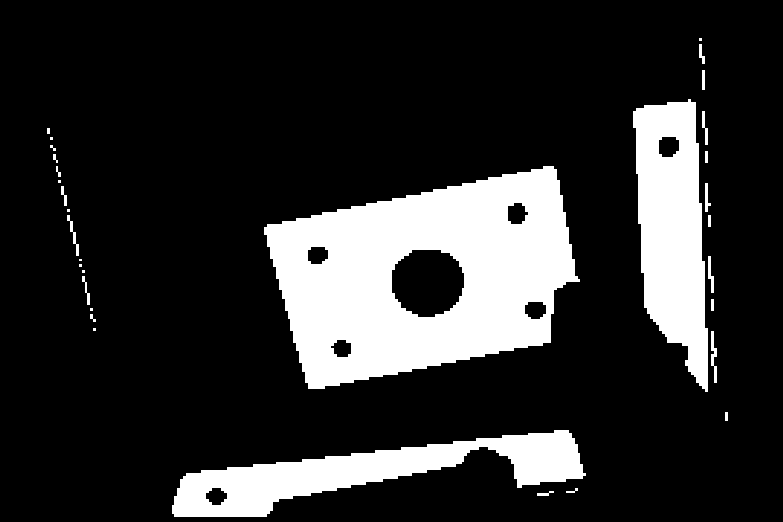

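```bash
cat >> h.py <<'E'
def lf(c,pts,z):
    P=np.array([onz(c,p,z)[:2] for p in pts])
    l=cv2.fitLine(P.astype(np.float32),cv2.DIST_HUBER,0,1e-4,1e-4).ravel()
    return l[2:],np.degrees(np.arctan2(l[1],l[0]))
def tofull(p,s=2.9,o=(190,140)): return (p[0]/s+o[0],p[1]/s+o[1])
E
python3 - <<'E'
from h import *
c=cam("wrist")
F=lambda *pp:[tofull(p) for p in pp]
L={ "base-x":(F((52,120),(695,38)),.01),
"fenceL inner top":(F((633,112),(645,305)),.026),
"base+y":(F((699,40),(712,390)),.01),
"far inner top":(F((188,474),(570,431)),.026),
"base-y":(F((50,122),(96,330)),.01),
"plate -x top":(F((266,227),(555,167)),.03),"plate +x top":(F((310,389),(550,343)),.03),"plate -y top":(F((266,227),(310,389)),.03),"plate +y top":(F((556,167),(578,280)),.03)}
for k,(p,z) in L.items():
    m,a=lf(c,p,z);print(k,[np.round(onz(c,q,z)[:2],4).tolist() for q in p],round(a,2))
a=np.radians(8);R=np.array([[np.cos(a),-np.sin(a)],[np.sin(a),np.cos(a)]])
# jig origin estimates
far=np.mean([R.T@onz(c,q,.026)[:2] for q in L["far inner top"][0]],0)[0]-.05
lef=np.mean([R.T@onz(c,q,.026)[:2] for q in L["fenceL inner top"][0]],0)[1]-.09
bx=np.mean([R.T@onz(c,q,.01)[:2] for q in L["base-x"][0]],0)[0]+.1
by=np.mean([R.T@onz(c,q,.01)[:2] for q in L["base+y"][0]],0)[1]-.12
by2=np.mean([R.T@onz(c,q,.01)[:2] for q in L["base-y"][0]],0)[1]+.13
print(far,bx,lef,by,by2)
print("corner net",R.T@[.5975,.1325]-[.05,.09])
E
```

```text
base-x [[0.471, -0.1032], [0.4374, 0.1387]] -82.08
fenceL inner top [[0.4618, 0.1138], [0.5387, 0.1248]] 8.11
base+y [[0.4381, 0.1403], [0.5845, 0.1605]] 7.86
far inner top [[0.6158, -0.0554], [0.5944, 0.0993]] -82.13
base-y [[0.4718, -0.104], [0.5592, -0.093]] 7.2
plate -x top [[0.5062, -0.0204], [0.4818, 0.086]] -77.08
plate +x top [[0.574, -0.0048], [0.5532, 0.0883]] -77.39
plate -y top [[0.5062, -0.0204], [0.574, -0.0048]] 12.95
plate +y top [[0.4818, 0.0863], [0.5266, 0.0973]] 13.81
0.552248678515032 0.5522381325961853 -0.04147343750504809 -0.042254429513061215 -0.03929067478178172
corner net [ 0.56012561 -0.04194541]
```

```bash
cat >> h.py <<'E'
from scipy.spatial.transform import Rotation as Ro
JA=np.radians(8.0);JR=np.array([[np.cos(JA),-np.sin(JA),0],[np.sin(JA),np.cos(JA),0],[0,0,1]])
JO=np.array([.5523,-.0415,0])  # jig-rotated coords
def tojig(p): return JR.T@np.array(p)-JO
def fromjig(q): return JR@(np.array(q)+JO)
def plan(q,relyaw=None):
    s=get_state();T=Ro.from_euler("xyz",s["orientation"],degrees=True)
    print("t",round(s["t"],2),"jig mm",np.round(tojig(s["ee_pos"])*1000,1),"yaw",s["orientation"].round(2),"F",s["wrist_force"].round(1),"w",round(s["gripper_width"]*9.3,2),"j6",s["joint_pos"].round(0))
    if q is not None:
        G=Ro.from_euler("xyz",[180,0,relyaw],degrees=True) if relyaw is not None else T
        d=fromjig(q)-s["ee_pos"]
        print("off now cm",np.round(T.inv().apply(d)*100,2),"off after twist cm",np.round(G.inv().apply(d)*100,2),"twist",np.round((T.inv()*G).as_rotvec(degrees=True),2))
E
python3 -c "
from h import *
plan([-.080,.008,.015],188)"
```

```text
t 3.9 jig mm [-1.004e+02 -2.000e-01  2.195e+02] yaw [-179.97    0.3  -179.49] F [-0.5 -0.2 -0.6] w 6.03 j6 [ -0. -22. 108.  -0.  93. -91.]
off now cm [-1.8   1.09 20.45] off after twist cm [-2.04  0.82 20.45] twist [-0.05  0.3  -7.49]
```

Emit:
{"method": "jog_arm", "body": {"increments": [{"fingers": 6, "offset": [0, 0, 0], "twist": [0, 0.3, -7.5]}, {"fingers": 6, "offset": [-2, 0.8, 5], "twist": [0, 0, 0]}, {"fingers": 6, "offset": [0, 0, 6], "twist": [0, 0, 0]}, {"fingers": 6, "offset": [0, 0, 5], "twist": [0, 0, 0]}, {"fingers": 6, "offset": [0, 0, 2.5], "twist": [0, 0, 0]}]}}

```text
t: 4.53
ee_pos: [0.4742, 0.0325, 0.0319]
orientation: [-179.9, 0.3, -171.7]
wrist_force: [0.2, -0.3, -0.1]
gripper_width: 0.647
```

```bash
python3 -c "
from h import *
plan([-.080,.008,.015],188)
c=cam('wrist');save(c,'w4')"
```

```text
t 4.53 jig mm [-78.2   7.7  31.9] yaw [-179.91    0.32 -171.74] F [ 0.2 -0.3 -0.1] w 6.01 j6 [  1. -13. 119.  -0.  73. -97.]
off now cm [0.19 0.03 1.69] off after twist cm [0.18 0.03 1.69] twist [-0.09  0.32  0.26]
```

View pics/w4.png

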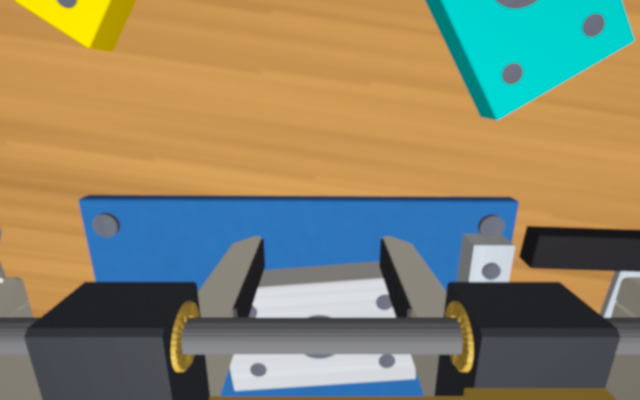

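The fingertips (248,240) and (395,240) straddle just behind the plate's near face (edge at row ~270), clear of the left fence. Now I lower them and push.

Emit:
{"method": "jog_arm", "body": {"increments": [{"fingers": 6, "offset": [0.3, 0, 0.7], "twist": [0, 0.3, 0.3]}, {"fingers": 6, "offset": [0, 0, 0.9], "twist": [0, 0, 0]}, {"fingers": 6, "offset": [0, 0, 0], "twist": [0, 0, 0]}]}}

```text
t: 4.95
ee_pos: [0.4709, 0.032, 0.0145]
orientation: [-179.9, -0.1, -172.1]
wrist_force: [-0.3, 0.5, -0.3]
gripper_width: 0.647
```

Emit:
{"method": "jog_arm", "body": {"increments": [{"fingers": 6, "offset": [-0.5, 0, 0], "twist": [0, 0, 0]}, {"fingers": 6, "offset": [-0.5, 0, 0], "twist": [0, 0, 0]}, {"fingers": 6, "offset": [-0.5, 0, 0], "twist": [0, 0, 0]}, {"fingers": 6, "offset": [-0.5, 0, 0], "twist": [0, 0, 0]}, {"fingers": 6, "offset": [-0.5, 0, 0], "twist": [0, 0, 0]}]}}

```text
t: 5.58
ee_pos: [0.4976, 0.0357, 0.0161]
orientation: [-179.9, -0.0, -172.1]
wrist_force: [-4.3, -0.9, 3.0]
gripper_width: 0.643
```

```bash
python3 -c "
from h import *
plan([-.0275,.008,.015],188)
c=cam('wrist');save(c,'w5')"
```

```text
t 5.58 jig mm [-54.6   7.6  16.1] yaw [-1.7991e+02 -2.0000e-02 -1.7206e+02] F [-4.3 -0.9  3. ] w 5.98 j6 [  1.  -8. 117.  -0.  71. -97.]
off now cm [-2.71  0.04  0.11] off after twist cm [-2.71  0.04  0.11] twist [-0.09 -0.02 -0.06]
```

View pics/w5.png

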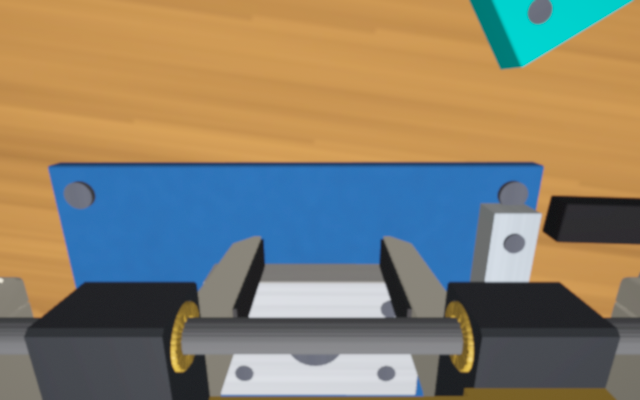

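The plate is now square to the fingers (its near edge is level at row ~265). I keep pushing.

Emit:
{"method": "jog_arm", "body": {"increments": [{"fingers": 6, "offset": [-0.5, 0, 0.05], "twist": [0, 0, 0]}, {"fingers": 6, "offset": [-0.5, 0, 0], "twist": [0, 0, 0]}, {"fingers": 6, "offset": [-0.5, 0, 0], "twist": [0, 0, 0]}, {"fingers": 6, "offset": [-0.5, 0, 0], "twist": [0, 0, 0]}, {"fingers": 6, "offset": [-0.2, 0, 0], "twist": [0, 0, 0]}]}}

```text
t: 6.25
ee_pos: [0.5208, 0.0388, 0.0157]
orientation: [-179.9, -0.1, -172.1]
wrist_force: [-5.7, -1.5, 4.5]
gripper_width: 0.642
```

Emit:
{"method": "jog_arm", "body": {"increments": [{"fingers": 6, "offset": [-0.2, 0, 0], "twist": [0, 0, 0]}, {"fingers": 6, "offset": [-0.2, 0, 0], "twist": [0, 0, 0]}]}}

```text
t: 6.5
ee_pos: [0.5232, 0.0391, 0.0157]
orientation: [-179.9, -0.4, -172.1]
wrist_force: [-34.1, -5.5, 24.3]
gripper_width: 0.642
```

Emit:
{"method": "jog_arm", "body": {"increments": [{"fingers": 6, "offset": [-0.2, 0, 0], "twist": [0, 0, 0]}]}}

```text
t: 6.62
ee_pos: [0.5232, 0.0391, 0.0158]
orientation: [-179.9, -0.7, -172.0]
wrist_force: [-30.9, -4.4, 23.3]
gripper_width: 0.643
```

```bash
python3 -c "
from h import *
plan([-.0275,.008,.015],188)"
```

```text
t 6.62 jig mm [-28.8   7.4  15.8] yaw [-179.9    -0.7  -172.05] F [-30.9  -4.4  23.3] w 5.98 j6 [  2.  -4. 113.  -0.  72. -96.]
off now cm [-0.13  0.06  0.07] off after twist cm [-0.13  0.06  0.08] twist [-0.1  -0.7  -0.05]
```

Emit:
{"method": "jog_arm", "body": {"increments": [{"fingers": 6, "offset": [1, 0, 0], "twist": [0, 0.7, 0]}, {"fingers": 4, "offset": [1, 0, -3], "twist": [0, 0, 0]}, {"fingers": 2, "offset": [0, 0, -5], "twist": [0, 0, 10]}, {"fingers": 2, "offset": [0, 0, 0], "twist": [0, 0, 10.6]}, {"fingers": 2, "offset": [0, 0, 0], "twist": [0, 0, 10.6]}]}}

```text
t: 7.25
ee_pos: [0.5058, 0.0368, 0.099]
orientation: [-179.3, -1.0, 156.1]
wrist_force: [-0.7, 0.7, -0.2]
gripper_width: 0.262
```

Emit:
{"method": "jog_arm", "body": {"increments": [{"fingers": 2, "offset": [0, 0, 0], "twist": [0, 0, 10.6]}, {"fingers": 2, "offset": [0, 0, 0], "twist": [0, 0, 10.6]}, {"fingers": 2, "offset": [0, 0, 0], "twist": [0, 0, 10.6]}, {"fingers": 2, "offset": [0, 0, 0], "twist": [0, 0, 10.6]}, {"fingers": 2, "offset": [0, 0, 0], "twist": [0, 0, 10.6]}]}}

```text
t: 7.88
ee_pos: [0.5075, 0.037, 0.1]
orientation: [-179.1, 0.1, 102.4]
wrist_force: [-0.9, -0.1, 0.1]
gripper_width: 0.217
```

```bash
python3 -c "
from h import *
plan([.010,-.067,.015],98)
c=cam('wrist');save(c,'w6')"
```

```text
t 7.88 jig mm [-44.6   7.5 100. ] yaw [-1.7914e+02  6.0000e-02  1.0241e+02] F [-0.9 -0.1  0.1] w 2.02 j6 [  1. -11. 110.  -0.  81. -11.]
off now cm [-7.84  4.99  8.43] off after twist cm [-7.45  5.46  8.5 ] twist [-0.86  0.09  4.41]
```

View pics/w6.png

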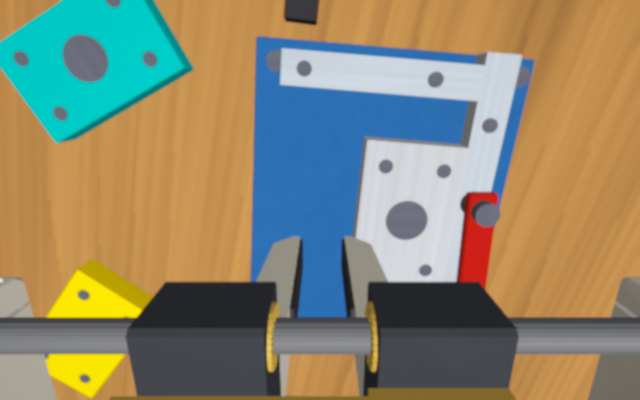

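The plate (centre at (407,220)) lies along the far fence, with a gap left only to the left fence at the top of the picture. Next comes the push in +y.

Emit:
{"method": "jog_arm", "body": {"increments": [{"fingers": 2, "offset": [0, 0, 0], "twist": [-0.9, 0, 4.4]}, {"fingers": 2, "offset": [-5, 1.2, 0], "twist": [0, 0, 0]}, {"fingers": 2, "offset": [-3, 4.2, 0], "twist": [0, 0, 0]}, {"fingers": 2, "offset": [0, 0, 4], "twist": [0, 0, 0]}, {"fingers": 2, "offset": [0, 0, 2.5], "twist": [0, 0, 0]}]}}

```text
t: 8.55
ee_pos: [0.5766, -0.0376, 0.0366]
orientation: [179.4, 0.2, 98.2]
wrist_force: [0.2, 0.1, -0.1]
gripper_width: 0.215
```

```bash
python3 -c "
from h import *
plan([.010,-.067,.015],98)
c=cam('wrist');save(c,'w7')"
```

```text
t 8.55 jig mm [ 13.5 -76.   36.6] yaw [179.41   0.2   98.23] F [ 0.2  0.1 -0.1] w 2.0 j6 [ -6.   1. 106.  -0.  72. -14.]
off now cm [ 0.91 -0.37  2.15] off after twist cm [ 0.9  -0.35  2.16] twist [0.59 0.2  0.23]
```

View pics/w7.png

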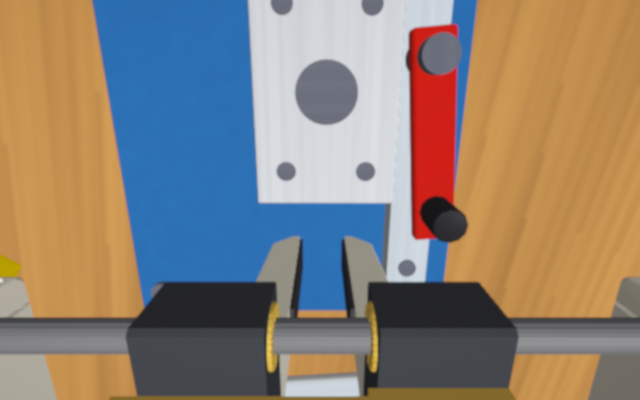

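The fingers sit squarely below the plate's -y end (row 203) and clear of the peg at (440,215). I lower them and push +y.

Emit:
{"method": "jog_arm", "body": {"increments": [{"fingers": 2, "offset": [0, -0.4, 1.2], "twist": [0.6, 0.2, 0.2]}, {"fingers": 2, "offset": [0.5, 0, 0.8], "twist": [0, 0, 0]}, {"fingers": 2, "offset": [0.5, 0, 0], "twist": [0, 0, 0]}, {"fingers": 2, "offset": [0.5, 0, 0], "twist": [0, 0, 0]}, {"fingers": 2, "offset": [0.5, 0, 0], "twist": [0, 0, 0]}]}}

```text
t: 9.22
ee_pos: [0.5695, -0.0171, 0.0152]
orientation: [-180.0, 0.0, 98.3]
wrist_force: [-1.2, -3.0, -1.1]
gripper_width: 0.214
```

Emit:
{"method": "jog_arm", "body": {"increments": [{"fingers": 2, "offset": [0.5, 0, 0], "twist": [0, 0, 0]}, {"fingers": 2, "offset": [0.5, 0, 0], "twist": [0, 0, 0]}, {"fingers": 2, "offset": [0.5, 0, 0], "twist": [0, 0, 0]}, {"fingers": 2, "offset": [0.5, 0, 0], "twist": [0, 0, 0]}]}}

```text
t: 9.72
ee_pos: [0.5666, 0.004, 0.0157]
orientation: [180.0, 0.1, 98.3]
wrist_force: [-0.8, -2.8, -0.6]
gripper_width: 0.215
```

```bash
python3 -c "
from h import *
plan([.010,-.0275,.015],98)
c=cam('wrist');save(c,'w8')"
```

```text
t 9.72 jig mm [  9.4 -33.4  15.7] yaw [1.7998e+02 5.0000e-02 9.8290e+01] F [-0.8 -2.8 -0.6] w 2.0 j6 [ -2.   1. 108.  -0.  71. -10.]
off now cm [0.58 0.07 0.07] off after twist cm [0.59 0.06 0.07] twist [0.02 0.05 0.29]
```

View pics/w8.png

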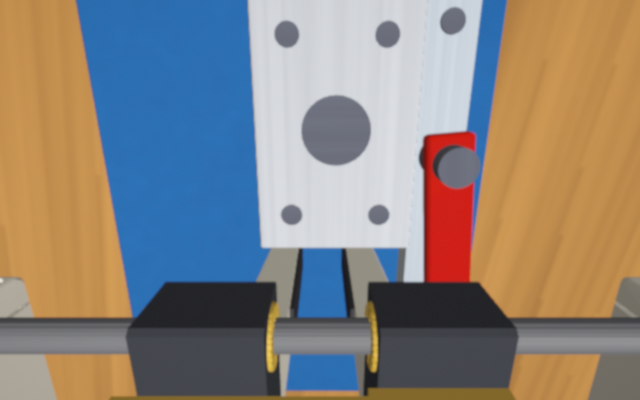

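Emit:
{"method": "jog_arm", "body": {"increments": [{"fingers": 2, "offset": [0.3, 0, 0], "twist": [0, 0, 0.3]}, {"fingers": 2, "offset": [0.2, 0, 0], "twist": [0, 0, 0]}]}}

```text
t: 10.02
ee_pos: [0.5661, 0.0077, 0.0159]
orientation: [180.0, 0.3, 98.0]
wrist_force: [3.3, -28.7, -1.3]
gripper_width: 0.216
```

Emit:
{"method": "jog_arm", "body": {"increments": [{"fingers": 2, "offset": [0.2, 0, 0], "twist": [0, 0, 0]}]}}

```text
t: 10.15
ee_pos: [0.5661, 0.0076, 0.0161]
orientation: [180.0, 0.5, 98.0]
wrist_force: [2.3, -21.8, -1.0]
gripper_width: 0.215
```

Emit:
{"method": "jog_arm", "body": {"increments": [{"fingers": 2, "offset": [0.2, 0, 0], "twist": [0, 0, 0]}]}}

```text
t: 10.28
ee_pos: [0.5661, 0.0076, 0.0162]
orientation: [180.0, 0.8, 97.9]
wrist_force: [1.5, -20.5, -2.1]
gripper_width: 0.215
```

```bash
python3 -c "
from h import *
plan([.010,-.0275,.015],98)"
```

```text
t 10.28 jig mm [  9.3 -29.8  16.2] yaw [179.97   0.77  97.92] F [  1.5 -20.5  -2.1] w 2.0 j6 [ -1.   1. 108.  -1.  71.  -9.]
off now cm [0.23 0.06 0.12] off after twist cm [0.23 0.07 0.12] twist [ 0.03  0.77 -0.08]
```

Firm contact. I retreat, rise for a view, then turn for the final +x press.

Emit:
{"method": "jog_arm", "body": {"increments": [{"fingers": 2, "offset": [-1, 0, 0], "twist": [0, -0.7, 0]}, {"fingers": 2, "offset": [-1, 0, -2], "twist": [0, 0, 0]}, {"fingers": 4, "offset": [-2, 0, -5], "twist": [0, 0, 0]}, {"fingers": 6, "offset": [0, 0, -5], "twist": [0, 0, 0]}]}}

```text
t: 10.78
ee_pos: [0.5699, -0.0303, 0.1399]
orientation: [-179.8, 1.3, 97.9]
wrist_force: [0.1, -0.2, 0.9]
gripper_width: 0.381
```

```bash
python3 -c "
from h import *
plan([-.045,.035,.1],188)
c=cam('wrist');save(c,'w9')
for n in ['wrist','scene','side']:
    c=cam(n)
    if n!='wrist': save(c,n+'9',(270,150,400,290),4)
    for q,z in [('jig_corner',.01),('plate_corner',.01),('clamp_pivot',.039),('clamp_peg',.065)]:
        print(n,q,[(np.round(m['xy'],1).tolist(),round(m['score'],2),np.round(tojig(onz(c,m['xy'],z))*1000,1).tolist()) for m in mark_of(n,q)[:2]])
"
```

```text
t 10.78 jig mm [  7.8 -67.8 139.9] yaw [-179.77    1.33   97.91] F [ 0.1 -0.2  0.9] w 3.54 j6 [ -5.  -5. 101.  -1.  83. -13.]
off now cm [10.36 -5.28  3.77] off after twist cm [ 5.28 10.28  3.99] twist [ -1.23   0.87 -90.09]
wrist jig_corner []
wrist plate_corner [([15.4, 262.4], 0.95, [-284.9, -147.9, 10.0])]
wrist clamp_pivot [([390.9, 76.6], 0.77, [60.7, 20.5, 39.0])]
wrist clamp_peg [([400.1, 176.4], 0.77, [66.6, -48.4, 65.0])]
scene jig_corner []
scene plate_corner [([349.6, 254.3], 0.62, [57.5, 88.7, 10.0]), ([359.5, 162.5], 0.59, [-295.2, 94.3, 10.0])]
scene clamp_pivot [([159.9, 184.3], 0.62, [-109.0, -496.0, 39.0]), ([325.2, 245.9], 0.61, [57.5, 22.4, 39.0])]
scene clamp_peg [([299.2, 239.9], 0.63, [64.1, -45.7, 65.0])]
side jig_corner [([328.1, 175.5], 0.63, [51.0, 92.0, 10.0]), ([343.8, 180.9], 0.48, [78.6, 41.1, 10.0])]
side plate_corner [([279.6, 280.9], 0.64, [-291.7, -156.4, 10.0]), ([329.7, 170.0], 0.61, [71.1, 110.3, 10.0])]
side clamp_pivot [([345.9, 180.8], 0.74, [66.1, 15.8, 39.0])]
side clamp_peg [([360.3, 189.4], 0.67, [62.8, -58.4, 65.0])]
```

View pics/w9.png

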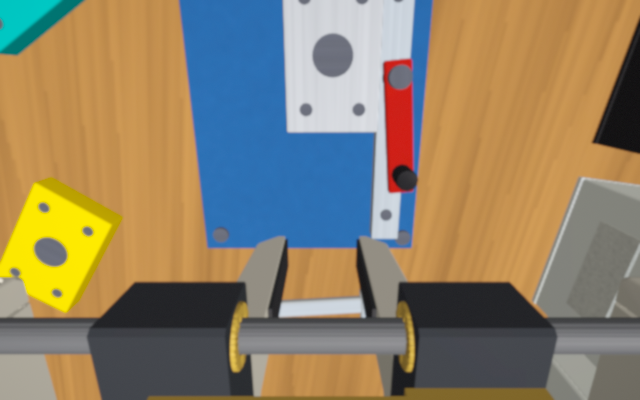

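View pics/side9.png

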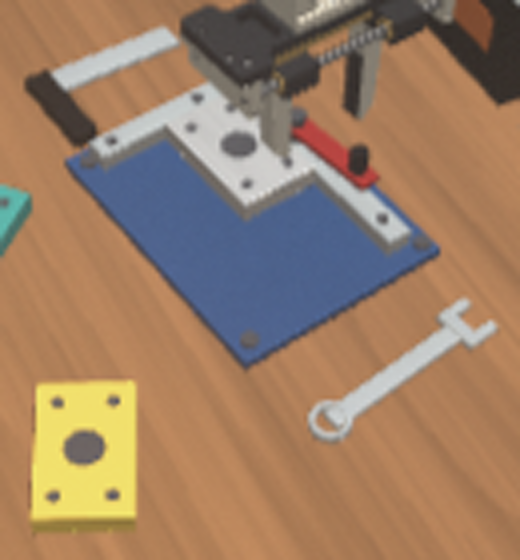

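Plate is seated in the corner; a final two-finger +x press to make sure.

Emit:
{"method": "jog_arm", "body": {"increments": [{"fingers": 5, "offset": [2.6, -1.3, 0], "twist": [0, 1.2, -9]}, {"fingers": 5, "offset": [0, 0, 0], "twist": [0, 0, -10.6]}, {"fingers": 5, "offset": [0, 0, 0], "twist": [0, 0, -10.6]}, {"fingers": 5, "offset": [0, 0, 0], "twist": [0, 0, -10.6]}, {"fingers": 5, "offset": [0, 0, 0], "twist": [0, 0, -10.6]}]}}

```text
t: 12.2
ee_pos: [0.5528, -0.0044, 0.1361]
orientation: [-179.7, -0.2, 150.2]
wrist_force: [-0.5, -0.1, 0.5]
gripper_width: 0.536
```

Emit:
{"method": "jog_arm", "body": {"increments": [{"fingers": 5, "offset": [0, 0, 0], "twist": [0, 0, -10.6]}, {"fingers": 5, "offset": [0, 0, 0], "twist": [0, 0, -10.6]}, {"fingers": 5, "offset": [0, 0, 0], "twist": [0, 0, -10.6]}, {"fingers": 5, "offset": [0, 0, 0], "twist": [0, 0, -7]}, {"fingers": 5, "offset": [0, 0, 0], "twist": [0, 0, 0]}]}}

```text
t: 12.82
ee_pos: [0.5528, -0.0044, 0.1361]
orientation: [-179.9, -0.4, -170.3]
wrist_force: [0.6, -0.5, 0.0]
gripper_width: 0.536
```

```bash
python3 -c "
from h import *
plan([-.042,.032,.015],188)"
```

```text
t 12.82 jig mm [ -5.5 -39.8 136.1] yaw [-179.9    -0.39 -170.27] F [ 0.6 -0.5  0. ] w 4.99 j6 [  -3.   -6.  103.   -0.   83. -103.]
off now cm [ 3.35  7.3  12.12] off after twist cm [ 3.65  7.18 12.11] twist [-0.1  -0.39  1.73]
```

Emit:
{"method": "jog_arm", "body": {"increments": [{"fingers": 5, "offset": [0, 0, 0], "twist": [0, -0.4, 1.7]}, {"fingers": 5, "offset": [2.2, 3.6, 0], "twist": [0, 0, 0]}, {"fingers": 5, "offset": [2.2, 3.6, 2], "twist": [0, 0, 0]}, {"fingers": 5, "offset": [0, 0, 5], "twist": [0, 0, 0]}, {"fingers": 5, "offset": [0, 0, 3], "twist": [0, 0, 0]}]}}

```text
t: 13.45
ee_pos: [0.4998, 0.063, 0.0361]
orientation: [-179.9, 0.4, -173.2]
wrist_force: [0.2, -0.3, 0.9]
gripper_width: 0.538
```

```bash
python3 -c "
from h import *
plan([-.042,.032,.016],188)"
```

```text
t 13.45 jig mm [-48.6  34.3  36.1] yaw [-179.91    0.44 -173.17] F [ 0.2 -0.3  0.9] w 5.0 j6 [  4.  -9. 115.  -0.  73. -92.]
off now cm [-0.65 -0.21  2.02] off after twist cm [-0.66 -0.23  2.01] twist [-0.1   0.43 -1.17]
```

Emit:
{"method": "jog_arm", "body": {"increments": [{"fingers": 5, "offset": [0, -0.2, 1], "twist": [0, 0.4, -1.2]}, {"fingers": 5, "offset": [0, 0, 0.9], "twist": [0, 0, 0]}, {"fingers": 5, "offset": [-0.8, 0, 0], "twist": [0, 0, 0]}, {"fingers": 5, "offset": [-0.8, 0, 0], "twist": [0, 0, 0]}]}}

```text
t: 13.95
ee_pos: [0.5171, 0.0629, 0.0172]
orientation: [-179.9, 0.0, -172.2]
wrist_force: [-0.8, 0.4, 0.3]
gripper_width: 0.536
```

```bash
python3 -c "
from h import *
plan([-.0288,.032,.016],188)"
```

```text
t 13.95 jig mm [-31.4  31.8  17.2] yaw [-1.7990e+02  4.0000e-02 -1.7223e+02] F [-0.8  0.4  0.3] w 4.98 j6 [  4.  -5. 114.  -0.  71. -94.]
off now cm [-0.26  0.02  0.12] off after twist cm [-0.26  0.02  0.12] twist [-0.1   0.04 -0.23]
```

Emit:
{"method": "jog_arm", "body": {"increments": [{"fingers": 5, "offset": [-0.2, 0, 0], "twist": [0, 0, 0.2]}, {"fingers": 5, "offset": [-0.15, 0, 0], "twist": [0, 0, 0]}]}}

```text
t: 14.2
ee_pos: [0.5198, 0.0632, 0.0177]
orientation: [-179.9, -0.3, -172.4]
wrist_force: [-24.3, -4.0, 11.7]
gripper_width: 0.535
```

Emit:
{"method": "jog_arm", "body": {"increments": [{"fingers": 5, "offset": [-0.2, 0, 0], "twist": [0, 0, 0]}]}}

```text
t: 14.32
ee_pos: [0.5198, 0.0632, 0.0177]
orientation: [-179.9, -0.6, -172.4]
wrist_force: [-26.1, -3.9, 15.2]
gripper_width: 0.538
```

```bash
python3 -c "
from h import *
plan([-.0288,.032,.016],188)"
```

```text
t 14.32 jig mm [-28.8  31.8  17.7] yaw [-179.9    -0.59 -172.41] F [-26.1  -3.9  15.2] w 5.01 j6 [  4.  -4. 113.  -0.  72. -93.]
off now cm [-0.    0.02  0.17] off after twist cm [0.   0.02 0.17] twist [-0.1  -0.59 -0.41]
```

Contact at the same place (-28.8 mm) confirms the plate is still flush. Now back off, up, and turn toward the peg.

Emit:
{"method": "jog_arm", "body": {"increments": [{"fingers": 5, "offset": [1, 0, 0], "twist": [0, -0.6, 0]}, {"fingers": 5, "offset": [1, 0, -4], "twist": [0, 0, 0]}, {"fingers": 5, "offset": [0, 0, -6], "twist": [0, 0, 10]}, {"fingers": 5, "offset": [-2, -3, -2], "twist": [0, 0, 10]}, {"fingers": 5, "offset": [0, 0, 0], "twist": [0, 0, 10]}]}}

```text
t: 14.95
ee_pos: [0.518, 0.0291, 0.1433]
orientation: [-180.0, 0.3, 156.7]
wrist_force: [0.4, 0.4, 0.3]
gripper_width: 0.537
```

Emit:
{"method": "jog_arm", "body": {"increments": [{"fingers": 5, "offset": [0, 0, 0], "twist": [0, 0, 10.6]}, {"fingers": 5, "offset": [0, 0, 0], "twist": [0, 0, 10.6]}, {"fingers": 5, "offset": [0, 0, 0], "twist": [0, 0, 10.6]}, {"fingers": 5, "offset": [0, 0, 0], "twist": [0, 0, 10.6]}, {"fingers": 5, "offset": [0, 0, 0], "twist": [0, 0, 10.6]}]}}

```text
t: 15.58
ee_pos: [0.5184, 0.0286, 0.1461]
orientation: [179.4, 0.2, 103.1]
wrist_force: [-0.1, 0.2, -0.2]
gripper_width: 0.539
```

```bash
python3 -c "
from h import *
plan([.066,-.068,.14],103)"
```

```text
t 15.57 jig mm [-35.   -2.3 146.1] yaw [179.44   0.23 103.09] F [-0.1  0.2 -0.2] w 5.01 j6 [  0. -12. 107.  -0.  84. -13.]
off now cm [-7.44  9.47  0.73] off after twist cm [-7.42  9.48  0.61] twist [0.56 0.23 0.09]
```

Emit:
{"method": "jog_arm", "body": {"increments": [{"fingers": 5, "offset": [-3.7, 4.7, 0], "twist": [0.6, 0.2, 0]}, {"fingers": 5, "offset": [-3.7, 4.7, 0], "twist": [0, 0, 0]}, {"fingers": 5, "offset": [0, 0, 0], "twist": [0, 0, 0]}]}}

```text
t: 15.95
ee_pos: [0.6294, -0.0235, 0.1482]
orientation: [179.8, 0.1, 102.9]
wrist_force: [-0.1, 0.5, -0.4]
gripper_width: 0.54
```

```bash
python3 -c "
from h import *
plan([.066,-.048,.052],103)
c=cam('wrist');save(c,'w10')
for q,z in [('clamp_pivot',.039),('clamp_peg',.065)]:
        print(q,[(np.round(m['xy'],1).tolist(),round(m['score'],2),np.round(tojig(onz(c,m['xy'],z))*1000,1).tolist()) for m in mark_of('wrist',q)[:2]])
"
```

```text
t 15.95 jig mm [ 67.7 -69.4 148.2] yaw [1.7983e+02 7.0000e-02 1.0287e+02] F [-0.1  0.5 -0.4] w 5.02 j6 [ -4.   3.  94.  -0.  84. -17.]
off now cm [ 2.16 -0.01  9.61] off after twist cm [2.15 0.02 9.62] twist [ 0.17  0.07 -0.13]
clamp_pivot [([323.8, 81.4], 0.97, [61.5, 18.0, 39.0])]
clamp_peg [([323.3, 176.7], 0.88, [66.7, -48.4, 65.0])]
```

View pics/w10.png

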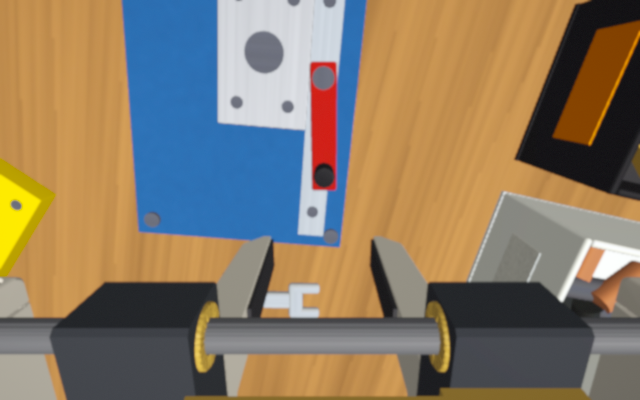

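The bar runs from its pivot (324,79) to its peg (323,176), in line with the tool and centred between the fingers. I move over it and straddle the peg.

Emit:
{"method": "jog_arm", "body": {"increments": [{"fingers": 5, "offset": [2.15, 0, 2], "twist": [0, 0, 0]}, {"fingers": 5, "offset": [0, 0, 3.5], "twist": [0, 0, 0]}, {"fingers": 5, "offset": [0, 0, 2.5], "twist": [0, 0, 0]}]}}

```text
t: 16.48
ee_pos: [0.6203, 0.0036, 0.0691]
orientation: [179.5, 0.1, 103.1]
wrist_force: [-0.2, -0.3, -0.3]
gripper_width: 0.536
```

```bash
python3 -c "
from h import *
plan([.0665,-.048,.049],103)
c=cam('wrist');save(c,'w11')
c=cam('side');save(c,'s11',(290,120,420,240),4)
"
```

```text
t 16.48 jig mm [ 62.5 -41.3  69.1] yaw [1.7945e+02 1.2000e-01 1.0306e+02] F [-0.2 -0.3 -0.3] w 4.98 j6 [ -2.   4.  99.   0.  76. -15.]
off now cm [-0.7   0.32  2.02] off after twist cm [-0.7   0.34  2.01] twist [0.55 0.11 0.06]
```

View pics/w11.png

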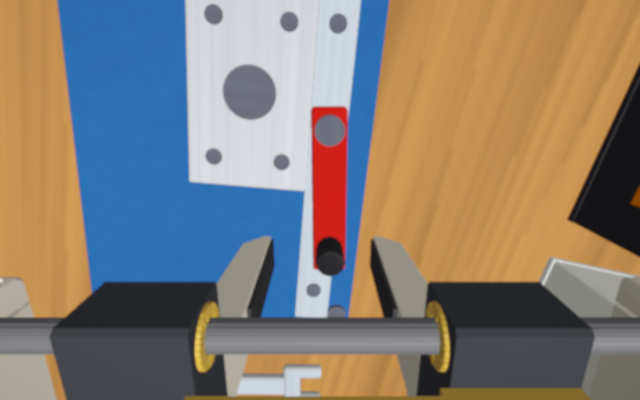

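View pics/s11.png

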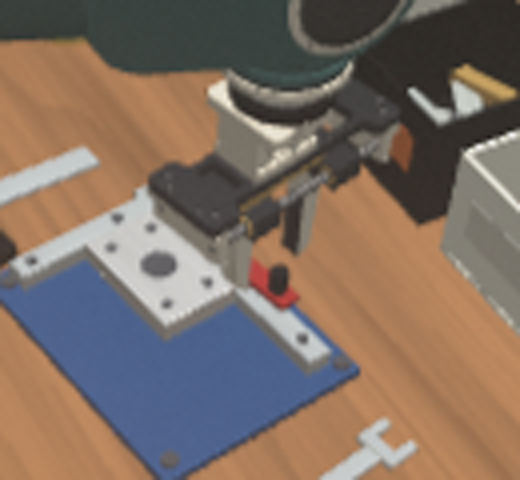

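Emit:
{"method": "jog_arm", "body": {"increments": [{"fingers": 5, "offset": [-0.7, 0.3, 0], "twist": [0.5, 0, 0]}, {"fingers": 5, "offset": [0, 0, 1.2], "twist": [0, 0, 0]}, {"fingers": 5, "offset": [0, 0, 0.6], "twist": [0, 0, 0]}, {"fingers": 5, "offset": [0, 0, 0], "twist": [0, 0, 0]}]}}

```text
t: 17.08
ee_pos: [0.6243, -0.002, 0.0512]
orientation: [-180.0, 0.1, 103.1]
wrist_force: [0.5, 0.3, 0.6]
gripper_width: 0.538
```

```bash
python3 -c "
from h import *
plan([.0665,-.048,.049],103)
c=cam('wrist');save(c,'w12',(180,180,460,320),2.8)
"
```

```text
t 17.07 jig mm [ 65.7 -47.3  51.2] yaw [-1.7999e+02  1.0000e-01  1.0310e+02] F [0.5 0.3 0.6] w 5.0 j6 [ -2.   6.  99.  -0.  75. -16.]
off now cm [-0.07  0.07  0.22] off after twist cm [-0.07  0.08  0.22] twist [-0.01  0.1   0.1 ]
```

View pics/w12.png

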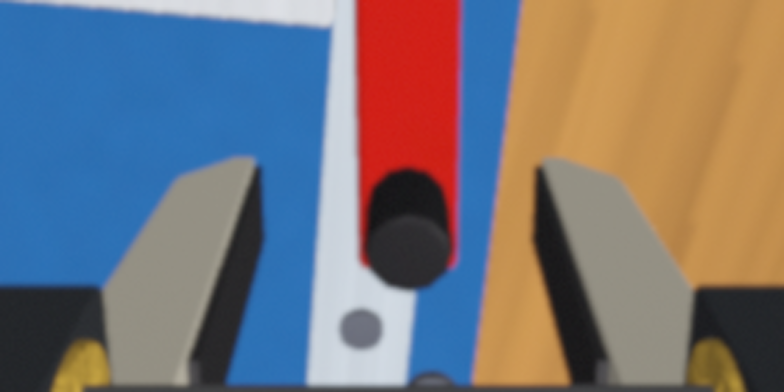

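The peg is between the fingers. I close to a loose cage and swing.

Emit:
{"method": "jog_arm", "body": {"increments": [{"fingers": 2.1, "offset": [0, 0, 0], "twist": [0, 0, 0]}, {"fingers": 2.1, "offset": [0, 0, 0], "twist": [0, 0, 0]}, {"fingers": 2.1, "offset": [0, 0, 0], "twist": [0, 0, 0]}]}}

```text
t: 17.5
ee_pos: [0.6248, -0.002, 0.0522]
orientation: [179.9, 0.1, 103.1]
wrist_force: [0.0, -0.7, 0.1]
gripper_width: 0.27
```

Emit:
{"method": "jog_arm", "body": {"increments": [{"fingers": 2.1, "offset": [0.11, -1.22, 0], "twist": [0, 0, 10]}, {"fingers": 2.1, "offset": [0.11, -1.22, 0], "twist": [0, 0, 10]}, {"fingers": 2.1, "offset": [0, 0, 0], "twist": [0, 0, 0]}]}}

```text
t: 17.88
ee_pos: [0.6004, -0.0033, 0.0525]
orientation: [179.8, 0.1, 82.6]
wrist_force: [-0.4, -0.0, 0.1]
gripper_width: 0.226
```

```bash
cat >> h.py <<'E'
PV=np.array([61.0,20.5])
def pol():
    s=get_state();q=tojig(s["ee_pos"])*1000;d=q[:2]-PV
    print("radius",np.hypot(*d).round(1),"theta",np.degrees(np.arctan2(d[1],d[0])).round(1),"yaw jig-180",round(s["orientation"][2]-8-180,1),"z",q[2].round(1),"F",s["wrist_force"].round(1),"t",s["t"],s["orientation"].round(1),"w",round(s["gripper_width"]*9.3,2))
E
python3 -c "
from h import *
pol()
c=cam('wrist');save(c,'w13')
"
```

```text
radius 68.5 theta -106.2 yaw jig-180 -105.4 z 52.5 F [-0.4 -0.   0.1] t 17.875 [1.798e+02 1.000e-01 8.260e+01] w 2.1
```

View pics/w13.png

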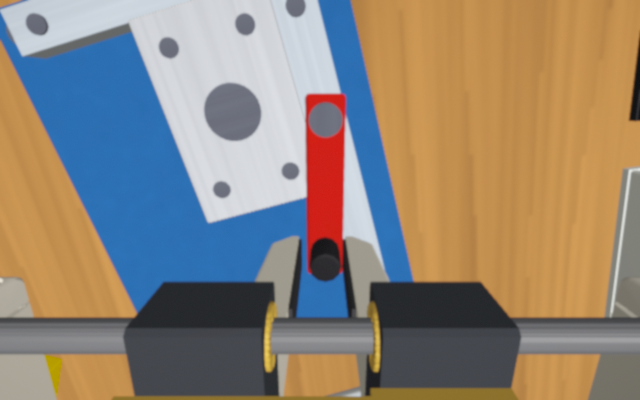

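The bar follows the fingers neatly. I continue.

Emit:
{"method": "jog_arm", "body": {"increments": [{"fingers": 2.1, "offset": [0.11, -1.22, 0], "twist": [0, 0, 10]}, {"fingers": 2.1, "offset": [0.11, -1.22, 0], "twist": [0, 0, 10]}, {"fingers": 2.1, "offset": [0.11, -1.22, 0], "twist": [0, 0, 10]}, {"fingers": 2.1, "offset": [0.11, -1.22, 0], "twist": [0, 0, 10]}, {"fingers": 2.1, "offset": [0, 0, 0], "twist": [0, 0, 0]}]}}

```text
t: 18.55
ee_pos: [0.5598, 0.0187, 0.0529]
orientation: [179.7, -0.1, 42.9]
wrist_force: [0.4, 1.1, -0.1]
gripper_width: 0.224
```

```bash
python3 -c "
from h import *
pol()
c=cam('wrist');save(c,'w14')
"
```

```text
radius 68.1 theta -145.7 yaw jig-180 -145.1 z 52.9 F [ 0.4  1.1 -0.1] t 18.55 [ 1.797e+02 -1.000e-01  4.290e+01] w 2.08
```

View pics/w14.png

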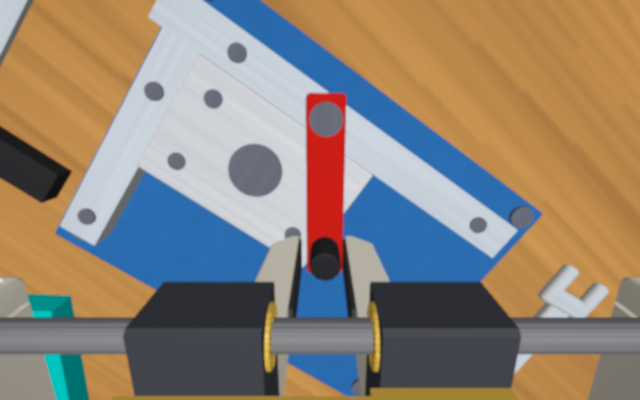

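Emit:
{"method": "jog_arm", "body": {"increments": [{"fingers": 2.1, "offset": [0.11, -1.22, 0], "twist": [0, 0, 10]}, {"fingers": 2.1, "offset": [0.11, -1.22, 0], "twist": [0, 0, 10]}, {"fingers": 2.1, "offset": [0.11, -1.22, 0], "twist": [0, 0, 10]}, {"fingers": 2.1, "offset": [0, 0, 0], "twist": [0, 0, 0]}]}}

```text
t: 19.1
ee_pos: [0.5449, 0.0497, 0.053]
orientation: [179.7, -0.3, 13.7]
wrist_force: [-0.5, 0.4, -0.1]
gripper_width: 0.225
```

Emit:
{"method": "jog_arm", "body": {"increments": [{"fingers": 2.1, "offset": [0, -0.3, 0], "twist": [0, 0, 2]}, {"fingers": 2.1, "offset": [0, -0.3, 0], "twist": [0, 0, 2]}]}}

```text
t: 19.35
ee_pos: [0.5441, 0.0548, 0.053]
orientation: [179.7, -0.3, 10.0]
wrist_force: [-0.4, -1.1, 0.5]
gripper_width: 0.226
```

```bash
python3 -c "
from h import *
pol()
c=cam('wrist');save(c,'w15')
"
```

```text
radius 66.9 theta -179.6 yaw jig-180 -178.0 z 53.0 F [-0.4 -1.1  0.5] t 19.35 [179.7  -0.3  10. ] w 2.1
```

View pics/w15.png

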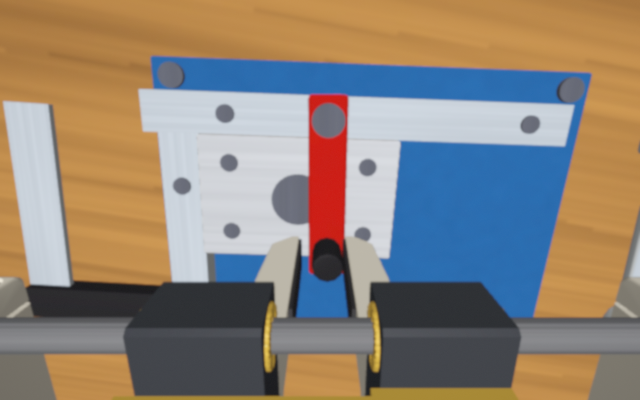

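Emit:
{"method": "jog_arm", "body": {"increments": [{"fingers": 2.1, "offset": [0, -0.25, 0], "twist": [0, 0, 1.5]}, {"fingers": 2.1, "offset": [0, -0.2, 0], "twist": [0, 0, 0]}]}}

```text
t: 19.65
ee_pos: [0.5438, 0.0574, 0.053]
orientation: [179.4, -0.3, 8.4]
wrist_force: [3.5, -22.2, -1.8]
gripper_width: 0.23
```

Emit:
{"method": "jog_arm", "body": {"increments": [{"fingers": 2.1, "offset": [0, -0.2, 0], "twist": [0, 0, 0]}]}}

```text
t: 19.77
ee_pos: [0.5438, 0.0574, 0.053]
orientation: [179.2, -0.3, 8.3]
wrist_force: [2.0, -19.9, -1.1]
gripper_width: 0.229
```

```bash
python3 -c "
from h import *
pol()
"
```

```text
radius 66.9 theta 178.2 yaw jig-180 -179.7 z 53.0 F [  2.  -19.9  -1.1] t 19.775 [179.2  -0.3   8.3] w 2.13
```

Hard stop reached. I release the peg, rise, and check.

Emit:
{"method": "jog_arm", "body": {"increments": [{"fingers": 3.5, "offset": [0, 0.25, 0], "twist": [0.6, 0, 0]}, {"fingers": 4, "offset": [0, 0, 0], "twist": [0, 0, 0]}, {"fingers": 4, "offset": [0, 0, -3], "twist": [0, 0, 0]}, {"fingers": 4, "offset": [0, 0, -5], "twist": [0, 0, 0]}, {"fingers": 4, "offset": [-4, 0, -5], "twist": [0, 0, 0]}]}}

```text
t: 20.4
ee_pos: [0.5035, 0.05, 0.1805]
orientation: [179.9, 0.1, 8.3]
wrist_force: [0.1, -0.4, 1.5]
gripper_width: 0.428
```

Emit:
{"method": "jog_arm", "body": {"increments": [{"fingers": 4, "offset": [-4, 0, -2], "twist": [0, 0, 0]}, {"fingers": 4, "offset": [0, 0, 0], "twist": [0, 0, 0]}]}}

```text
t: 20.65
ee_pos: [0.4628, 0.0445, 0.2057]
orientation: [179.9, -0.3, 8.4]
wrist_force: [0.6, 0.6, 0.1]
gripper_width: 0.431
```

```bash
python3 -c "
from h import *
pol()
c=cam('wrist');save(c,'w16');save(c,'w16z',(160,30,460,255),2.6)
c=cam('side');save(c,'s16',(260,120,420,260),4)
c=cam('scene');save(c,'c16')
"
```

```text
radius 148.8 theta 179.7 yaw jig-180 -179.6 z 205.7 F [0.6 0.6 0.1] t 20.65 [179.9  -0.3   8.4] w 4.01
```

View pics/w16.png

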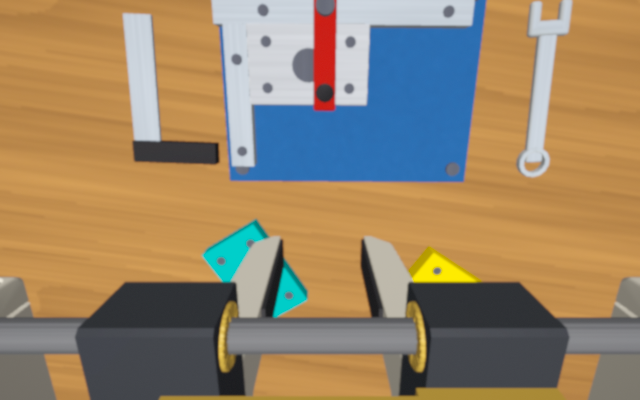

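View pics/w16z.png

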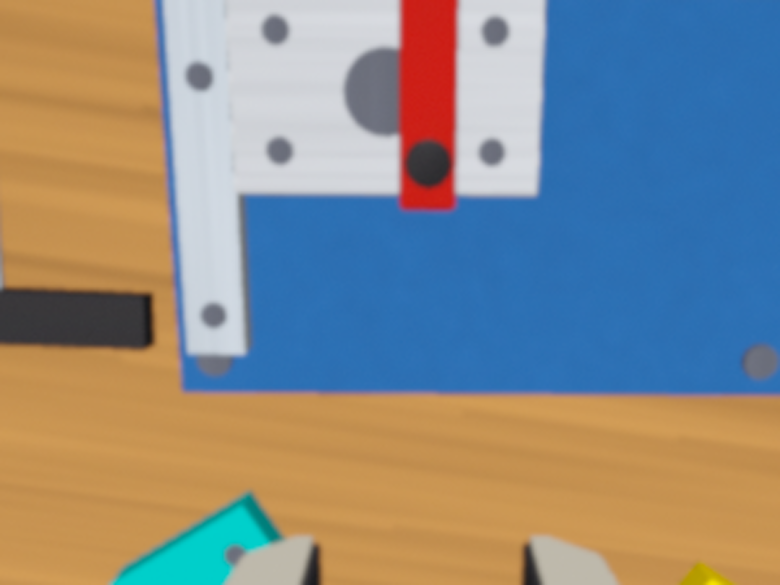

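View pics/s16.png

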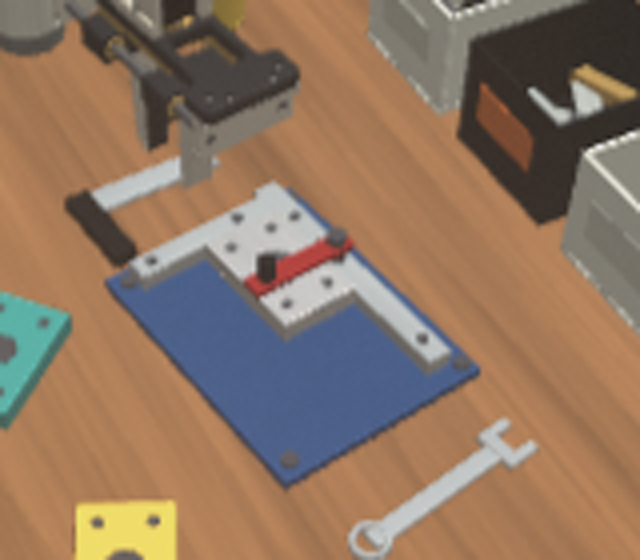

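View pics/c16.png

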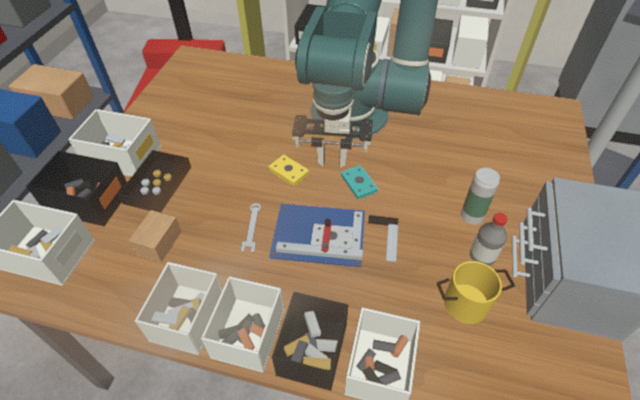

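```bash
python3 -c "
from h import *
c=cam('wrist');f=lambda p:tofull(p,2.6,(160,30))
g=lambda p,z:(tojig(onz(c,f(p),z))*1000).round(1)[:2]
print('plate -x edge',g((240,195),.03),g((538,196),.03),'exp -20')
print('plate -y edge',g((547,10),.03),g((539,190),.03),'exp -20')
print('fence L',g((247,350),.026),g((241,205),.026),'exp 90')
print('base -x',g((190,391),.01),g((770,394),.01),'exp -100')
print('bar L',g((401,10),.043),g((401,205),.043),'bar R',g((457,10),.043),g((456,205),.043))
"
```

```text
plate -x edge [-20.8  87.3] [-20.4 -20. ] exp -20
plate -y edge [ 41.  -20.4] [-18.3 -20.3] exp -20
fence L [-78.4  88.3] [-24.5  87.8] exp 90
base -x [-98.8 115.3] [ -98.6 -120.2] exp -100
bar L [38.9 29.1] [-23.2  29. ] bar R [39.  10.7] [-23.1   9.9]
```

Emit:
{"method": "jog_arm", "body": {"increments": [{"fingers": 4, "offset": [4, 0, 2], "twist": [0, 0, 0]}, {"fingers": 4, "offset": [0, 0, 0], "twist": [0, 0, 0]}]}}

```text
t: 21.1
ee_pos: [0.505, 0.0508, 0.1798]
orientation: [180.0, 0.2, 8.4]
wrist_force: [-0.2, 1.0, -0.6]
gripper_width: 0.429
```

```bash
python3 -c "
from h import *
pol()
c=cam('wrist');save(c,'w17z',(200,20,400,170),4)
"
```

```text
radius 106.1 theta 179.4 yaw jig-180 -179.6 z 179.8 F [-0.2  1.  -0.6] t 21.1 [180.    0.2   8.4] w 3.99
```

View pics/w17z.png

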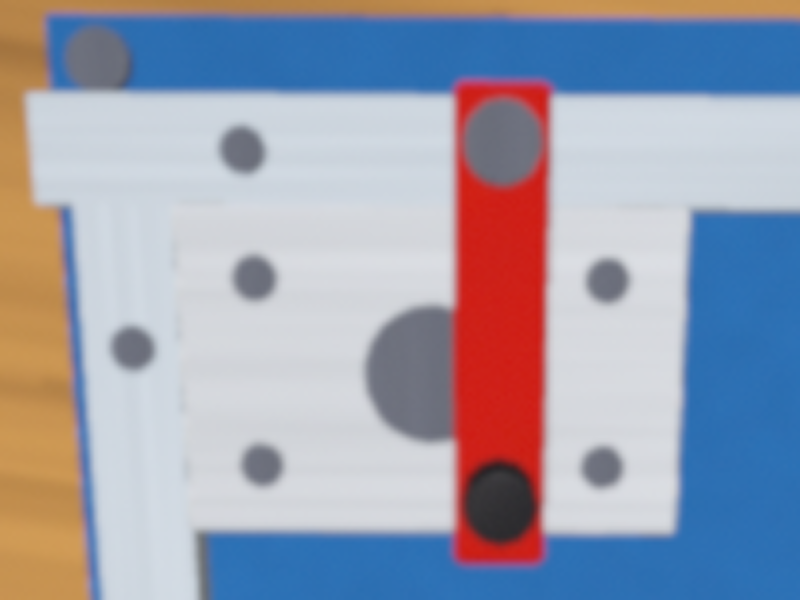

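The view from above shows no gap at the far fence (row ~205) or the left fence (column ~180), and the bar lies straight across the plate. I hand in.

```bash
python3 -c "
from h import *
print(hand_in(), get_state()['t'])"
```

```text
the job is handed in; nothing more can be done
the job is handed in; nothing more can be done
```

The aluminium plate is seated in the fence corner, the hold-down bar is at its stop across it, and the job is handed in. I finished at about 21 s of the 69 s allowed.

**Plate:** I slid it with two-finger pushes, first +x to the far fence, then +y to the left fence. A final +x press met the far fence at the same point as the first. The pushes reached about 35 N horizontally (about 42 N with the vertical part), applied by the fingertips.

**Clamp:** I swung the bar by its peg, loosely caged between the fingers, until it met a hard stop (about 20 N). I then released it and backed off. The bar did not start at its described 0.3 rad park angle. It stood about 0.08 rad outward, and I left that as found.

**Last checks:**
- The close view from above shows no gap at either fence. The plate edges measure square to within about half a degree, and the bar is parallel to the jig's x.
- The far-fence position disagreed slightly. In one oblique view the plate's near edge measured about 2 mm short relative to the base edge. That is within the camera calibration error, and neither the overhead picture nor the repeated contact showed a gap.
- The try square, wrench, look-alike plates and other items look undisturbed in the scene picture.

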